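# Feel out the cover joint, align the quarter-turn fastener and hold the cover home

## Task

Take the feeler pin from its holder and run its tip slowly (about 3 cm per second) down inside the open joint along the near edge of the control box's cover, from the left end to the right end as the robot sees it, to check that it is clear, then stand the pin back in its holder. Next turn the winged quarter-turn fastener clockwise until its slot lines up with the two engraved marks, with the cover still up on its springs, and only then press the cover fully home, flush with its frame. Finish while still holding the cover pressed home, fastener aligned, and leave everything else on the bench where it is.

Things in the scene. Friction and masses are not known exactly. Their poses are not given: they have to be found in the camera images.
- box: Grey steel control box fixed to the bench, 220 (x) x 260 (y) x 70 mm high; origin at the centre of its underside, z up, x pointing away from the robot (yaw within 0.25 rad), y to the robot's left. A raised rim 18 mm wide (top at 70 mm) frames an aluminium cover; between rim and cover an open joint 14 mm wide runs all round, its floor 12 mm below the rim's top.
- cover (a joint): Travel of the cover, m: 0 = up on its springs, 8 mm proud of the rim; 0.008 = fully home, flush, at a hard stop. Plate 156 (x) x 196 (y) x 10 mm, centred on the box, moving straight down only; 4 N starts it, 12 N brings it home, and it rises when let go. It may be pressed on its plate or by its fastener.
- fastener (a joint): Angle of the fastener's slot from the line of the marks, rad, counter-clockwise from above positive; 0 = aligned (within 0.1 is good). Starts at 1.1 to 1.5, to be turned clockwise by that much; stops at 1.6 and -0.35, so it can be overturned. Stiff (0.08 N m): it stays where it is left.
- fastener_grip (a point): On the fastener's axis (centre of box and cover), 8 mm below the wing's top; 102 mm above the bench with the cover up. Steel wing 44 mm long (its x), 14 mm thick (its y), top 32 mm above the cover, split by a 4 mm slot along its x, on a foot 40 mm wide, 7 mm high. Two dark marks 24 mm long lie on the cover along the box's x through the axis, 38 to 62 mm out on either side.
- seam_left (a point): Left end of the joint's stretch to be traced on the near (robot) side of the cover: midway across the 14 mm joint, level with the rim's top (70 mm above the bench); axes as the box.
- seam_mid (a point): Middle of that stretch, midway across the joint, level with the rim's top; axes as the box (the joint runs along y, x is across it, z up).
- seam_right (a point): Right end of that stretch (180 mm from the left end, straight line), level with the rim's top.
- holder: Wooden holder block, 64 x 64 x 70 mm, fixed to the bench to the left or the right of the box; origin at the centre of its underside. In its top centre is a vertical round hole 12 mm wide (mouth chamfered), 64 mm deep, in which the pin stands with its collar on the block's top.
- pin_grip (a point): Centre of the feeler pin's round grey handle (18 mm across, 80 mm long), which is 104 mm above the pin's tip; pin's z runs along it from tip to handle. Standing in the holder it is 114 mm above the bench.
- pin_tip (a point): Tip (lowest point) of the feeler pin: a steel rod 6 mm across and 60 mm long below a collar 28 mm across; in all 144 mm long, about 80 g. Standing in the holder the tip is 10 mm above the bench.
- pin: The whole feeler pin; its origin is its tip.
- cartridge: Bystander, leave alone: upright white bottle, 52 mm across, 130 mm tall, with a black cap; it stands beside the box on the side opposite to the pin's holder; origin at the centre of its underside.
- wrench: Bystander, leave alone: flat steel wrench lying on the bench between the robot and the box, left; origin on its underside.
- tape: Bystander, leave alone: grey tape measure, 62 x 34 x 56 mm, between the robot and the box, right; origin at the centre of its underside.
- nut: Bystander, leave alone: flat round steel collar nut, 36 mm across, 12 mm high, front left; origin at the centre of its underside.
- sleeve: Bystander, leave alone: small upright steel flanged sleeve, 28 mm across, 34 mm tall, behind the box; origin at the centre of its underside.
- jar: Bystander, leave alone: clear jar with a steel lid, 56 mm across, 75 mm tall, behind the box; origin at the centre of its underside.

How it is judged:
By the outcome, as a careful person would: the job done as asked, in the order asked, and still so for the second after the job is handed in, while the arm keeps its last pose, push and grip.
It also fails if it takes over 67 s, if anything falls off the work surface, if the arm or the gripper's body presses on something with over 40 N, if the wrist force passes 120 N, or if a joint passes its speed limit or range.

## Robot

A 6-joint arm with a two-finger parallel gripper is mounted at the origin on the work surface. World frame = base frame: x ahead of the robot, y to its left, z up, the work surface at z = 0. Lengths are in m, angles in rad, forces in N, time in s.
With the tool pointing down it reaches from about 0.3 to 0.875 m from the base axis. Payload 6.4 kg.
Tool frame: the origin (TCP) lies midway between the tips of the shut fingers; the grasp point (between the pads) lies 19 mm behind it (ctrl.pinch_z is the distance from the TCP to the grasp point, in m); z points along the fingers, y is the line along which they close (so a half turn about z gives the same grasp; the last joint's range is limited). The gripper opens to 85 mm and grips with 20 to 120 N. Pads are 22 mm wide; open, the fingers measure 114 mm over their backs; the gripper's body (76 mm by 85 mm) begins 54 mm behind the grasp point. The pads swing forward as they close: fully open they stand 13 mm farther back than shut.
Start: joints at [1.049, 0.181, 1.607, -0, 1.354, -0.206], TCP at [0.179, 0.547, 0.231] pointing down, gripper open.
Joint ranges: [-2.99, 2.99], [-0.89, 2.07], [0.3, 2.58], [-1.14, 4.28], [0, 2.63], [-3.12, 3.12]. Speed limits (rad/s): [2.57, 2.57, 3.01, 3.14, 3.14, 3.14].

## Interface

Orientations are given as a unit quaternion [w, x, y, z].
In Python, from bench import ctrl gives the robot as it stands.
- The arm moves only by the tool apply_moves, never from a script. Its argument "moves" is a list of rows, each an object with "jaw": the opening, from 0 (shut) to 1 (fully open); "offset": the shift along the tool's x, y, z in mm, a list of three; "rot": the turn, a rotation vector about the tool's x, y, z in degrees, a list of three. In form: [{"jaw": jaw, "offset": [dx, dy, dz], "rot": [ax, ay, az]}, ...]. A call has exactly 5 rows; each row shifts and turns the commanded pose from where the row before left it, along the tool's axes as they then stand; what a row does not reach is not made up. A row lasts 1/8 s, in which the tool goes at most 62.5 mm and 10.7 degrees, less where a joint would pass 70% of its speed; a pose out of reach is approached as far as the arm can. A call is refused whole if a number of a shift passes 62.5 or a number of a turn 10.7, either way. A call with a gripper value outside its range is refused whole. The fingers move at their own pace and stop on an object; the grip force is fixed at half the most. Time passes only in rows, so rows that do not move let the fingers close, or fill a call up. It gives the time, the measured TCP pose, the force, the opening and the grip force at its end, in the units of the state.
- ctrl.get_obs(): the state, without advancing time (a new reading comes with each control period).
- ctrl.camera(name): name is "scene" or "top" or "wrist"; returns (picture, depth): 384x512x3 uint8, red, green, blue; 384x512 float32, m along the optical axis (not along the pixel's ray), 0 where there is no reading.
- ctrl.camera_params(name): a dict with "K" (3x3 intrinsics, pixels), "cam_to_world" (4x4, takes a point from camera to world coordinates); the wrist camera has in their place "mount" (4x4, takes a point from camera to tool coordinates, whose origin is the TCP and whose axes are the flange's). Camera axes: x right, y down, z forward; pixel columns grow to the right and rows downward; lengths in m; the calibration is good to about 2 mm. A picture is of the moment at which its call begins: read the wrist's pose just before it. camera_params takes no time and is no camera call.
- ctrl.hand_in(): hands the job in; it is judged then, once.
Trained networks look in the newest picture that a camera, given by its name, has taken for a name from the list of things; names that differ only in an ending like _2 or _b are one class to them, and where a whole thing is asked for, a point or a joint stands for the part that bears it (a point fixed in the world has none). Each returns a list of dicts, best first, with "score" (0 to 1); they miss things now and then, are a little off and sometimes report something else, mostly with a low value. They report only what shows in the picture. A call takes as long as a camera call.
- ctrl.outline_of(camera, target): "region" (384x512 bool, what is visible of it) and "position" ([column, row] in pixels, amid what is visible of it).
The state is a dict: "time_s": time; "q": joint angles; "dq": joint speeds; "joint_efforts": joint torques, N m; "eef_pos": TCP position; "eef_rot": TCP orientation; "wrist_force": force on the tool from outside, world axes, zero at the start; "torque": the same for the moment, N m; "opening": opening from 0.0 (shut) to 1.0 (fully open); "grasp_force": force on a finger pad.
Only numpy, scipy, OpenCV 4.12 (cv2) and the standard library are available. Lean on these libraries where they do the work, as an engineer would, in place of code of your own. Each camera call takes 0.05 s, during which the arm holds its last target. There are 200 camera calls.

## Working session

There is one attempt and no reset: what is moved stays moved. The work goes in short steps, Python scripts to look and compute and a tool call to move; the robot and the scene stay as the last step left them, time stands still between calls to the robot, and variables do not carry over. Pictures are saved under pics/ and viewed, at most 10 in all, crops included, and the job is handed in when it is done.

Besides the shell and the picture viewer there is one more tool, called as name(argument=value, ...), one argument or row to a line, values as JSON. apply_moves: Moves the arm, as the interface text tells. Its arguments: {"type":"object","properties":{"moves":{"type":"array"}},"required":["moves"]}

```bash
mkdir -p pics; ls
cat > h.py <<'E'
from bench import ctrl
import numpy as np, cv2
from scipy.spatial.transform import Rotation as R
def obs():
    return ctrl.get_obs()
def rot(q): return R.from_quat([q[1],q[2],q[3],q[0]])
def cam(name):
    o=ctrl.get_obs(); im,d=ctrl.camera(name); p=ctrl.camera_params(name); K=np.array(p['K'])
    if 'cam_to_world' in p: T=np.array(p['cam_to_world'])
    else:
        W=np.eye(4); W[:3,:3]=rot(o['eef_rot']).as_matrix(); W[:3,3]=o['eef_pos']; T=W@np.array(p['mount'])
    return im,d,K,T
def pts(d,K,T,m=None):
    v,u=np.nonzero((d>0) if m is None else (m&(d>0)))
    z=d[v,u]; P=np.c_[(u-K[0,2])/K[0,0]*z,(v-K[1,2])/K[1,1]*z,z]
    return P@T[:3,:3].T+T[:3,3],u,v
def save(im,n,s=1.5): cv2.imwrite('pics/'+n,cv2.resize(im[:,:,::-1],None,fx=s,fy=s))
def px(P,K,T):
    c=np.linalg.inv(T)@np.r_[P,1]; return K[0,0]*c[0]/c[2]+K[0,2],K[1,1]*c[1]/c[2]+K[1,2]
E
python3 - <<'E'
from h import *
np.set_printoptions(precision=4,suppress=True)
o=obs(); print({k:np.round(v,3) for k,v in o.items()},ctrl.pinch_z)
for n in ['top','scene']:
    im,d,K,T=cam(n); save(im,n+'0.png'); print(n,K[0,0],T)
    for t in ['box','cover','fastener','holder','pin','cartridge']:
        for r in ctrl.outline_of(n,t)[:2]:
            m=r['region']; P,_,_=pts(d,K,T,m)
            print(t,round(r['score'],2),np.round(r['position']),m.sum(),np.median(P,0),P.min(0),P.max(0))
E
```

```text
pics
{'time_s': np.float64(0.0), 'q': array([ 1.049,  0.182,  1.608, -0.   ,  1.354, -0.206]), 'dq': array([-0.001,  0.001, -0.001,  0.002,  0.001, -0.001]), 'joint_efforts': array([ -0.001, -44.487, -35.134,  -0.   ,   0.009,   0.   ]), 'eef_pos': array([0.178, 0.546, 0.23 ]), 'eef_rot': array([-0.   ,  0.157,  0.988, -0.001]), 'wrist_force': array([ 0.087,  0.613, -0.471]), 'torque': array([-0.06 ,  0.015,  0.052]), 'grasp_force': np.float64(0.0), 'opening': np.float64(0.999)} 0.0187
top 446.3399458792228 [[-0.0215 -0.9978  0.0622  0.4958]
 [-0.9998  0.0214 -0.0028  0.0138]
 [ 0.0015 -0.0622 -0.9981  1.2412]
 [ 0.      0.      0.      1.    ]]
box 0.89 [258. 180.] 8305 [ 0.5977 -0.0204  0.0759] [ 0.4828 -0.1538 -0.0031] [0.7315 0.1113 0.1156]
box 0.37 [261. 184.] 4483 [ 0.5968 -0.0213  0.0792] [ 0.5167 -0.1244  0.0561] [0.6788 0.0799 0.1156]
cover 0.81 [258. 180.] 4426 [ 0.5967 -0.0213  0.0792] [ 0.5167 -0.1248  0.0598] [0.6787 0.0788 0.1156]
fastener 0.54 [264. 180.] 172 [ 0.5957 -0.0214  0.0953] [ 0.5792 -0.0395  0.0807] [ 0.6138 -0.0009  0.1156]
fastener 0.29 [327. 277.] 351 [ 0
[... 653 characters left out ...]
[233. 216.] 9571 [ 0.6241 -0.0206  0.0721] [ 0.4425 -0.164  -0.0043] [0.7319 0.1185 0.1163]
cover 0.96 [230. 210.] 4486 [ 0.6054 -0.0206  0.078 ] [ 0.5164 -0.1192  0.0678] [0.6781 0.078  0.1163]
cover 0.42 [354. 159.] 176 [0.4963 0.3058 0.1079] [0.4681 0.2961 0.0661] [0.5034 0.3265 0.1561]
fastener 0.6 [230. 206.] 239 [ 0.6014 -0.0214  0.1011] [ 0.5691 -0.0418  0.0761] [0.6145 0.0021 0.1163]
holder 0.57 [351. 176.] 844 [0.5119 0.3007 0.0661] [ 0.413   0.2715 -0.0034] [0.5297 0.3738 0.1152]
pin 0.66 [360. 156.] 178 [0.4961 0.307  0.1174] [ 0.385   0.2985 -0.003 ] [0.5011 0.3721 0.1573]
cartridge 0.91 [120. 193.] 705 [ 0.5339 -0.2902  0.0781] [ 0.4198 -0.3506 -0.0026] [ 0.5491 -0.271   0.1335]
```

View pics/top0.png

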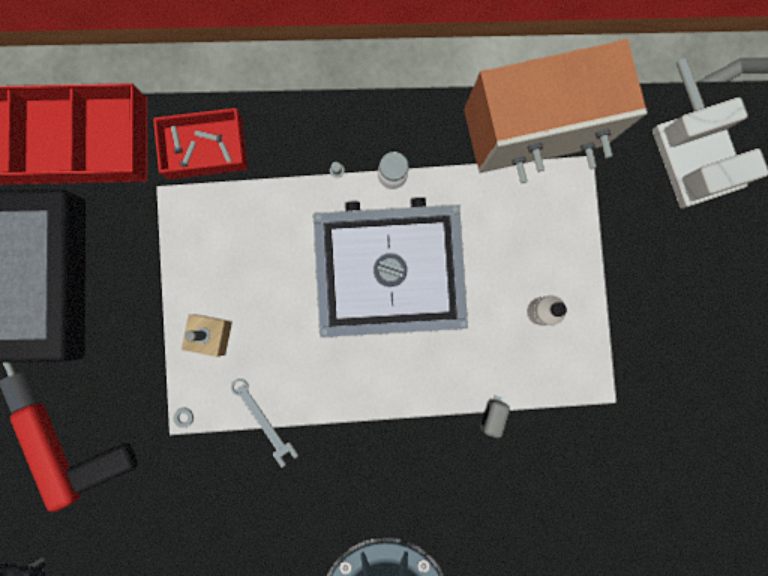

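Run:
```python
from h import *
np.set_printoptions(precision=4,suppress=True)
p=ctrl.camera_params('wrist'); print(p)
for n in ['top','scene']:
    im,d,K,T=cam(n); P,u,v=pts(d,K,T)
    # cover top, pin handle top, holder top, rim
    b=(abs(P[:,0]-.597)<.1)&(abs(P[:,1]+.02)<.12)&(P[:,2]>.0745)&(P[:,2]<.085)
    r=cv2.minAreaRect(P[b,:2].astype(np.float32)*1000); print(n,'cover',r,np.median(P[b,2]))
    b=(abs(P[:,0]-.597)<.16)&(abs(P[:,1]+.02)<.18)&(P[:,2]>.06)&(P[:,2]<.085)
    r=cv2.minAreaRect(P[b,:2].astype(np.float32)*1000); print(n,'rim',r)
    b=(abs(P[:,0]-.49)<.06)&(abs(P[:,1]-.3)<.06)
    q=P[b&(P[:,2]>.147)]; print('pintop',q.mean(0),q.min(0),q.max(0),len(q))
    q=P[b&(P[:,2]>.09)&(P[:,2]<.147)]; print('handle',q.mean(0),q.min(0),q.max(0))
    q=P[b&(P[:,2]>.064)&(P[:,2]<.074)]; print('holder',cv2.minAreaRect(q[:,:2].astype(np.float32)*1000),np.median(q[:,2]))
    q=P[(np.hypot(P[:,0]-.597,P[:,1]+.021)<.03)&(P[:,2]>.1)]; r=cv2.minAreaRect(q[:,:2].astype(np.float32)*1000); print('wing',r,cv2.boxPoints(r),q[:,2].max())
```

```text
{'K': array([[271.0341,   0.    , 254.0153],
       [  0.    , 271.0341, 193.8468],
       [  0.    ,   0.    ,   1.    ]]), 'mount': array([[-0.0002, -0.95  , -0.3122,  0.0807],
       [ 1.    , -0.    , -0.0007, -0.0004],
       [ 0.0006, -0.3122,  0.95  , -0.1426],
       [ 0.    ,  0.    ,  0.    ,  1.    ]])}
top cover ((597.1474609375, -19.853347778320312), (197.8251190185547, 238.67381286621094), 0.43973129987716675) 0.07904692458039908
top rim ((598.0118408203125, -21.19769287109375), (220.30758666992188, 260.1448059082031), 2.1962037086486816)
pintop [0.4914 0.3074 0.1544] [0.4843 0.2996 0.1473] [0.499  0.3149 0.158 ] 44
handle [0.4913 0.3014 0.1196] [0.4834 0.2991 0.0909] [0.4988 0.3047 0.1458]
holder ((491.3418273925781, 308.1250305175781), (64.85149383544922, 63.87349319458008), 77.69318389892578) 0.07053497325649771
wing ((597.5396118164062, -20.597164154052734), (42.634159088134766, 13.432969093322754), 70.05791473388672) [[583.9553 -38.3452]
 [596.5827 -42.9268]
 [611.124   -2.8491]
 [598.4965   1.7325]] 0.11722547969654618
scene cover ((606.2125854492188, -10.811676025390625), (178.7618408203125, 214.04379272460938), 1.406373143196106) 0.07797415260173268
scene rim ((620.1410522460938, -19.023422241210938), (271.2390441894531, 260.4154357910156), 2.2782962322235107)
pintop [0.4921 0.3082 0.1525] [0.4823 0.3008 0.1475] [0.5004 0.3164 0.1575] 44
handle [0.4956 0.3064 0.1185] [0.4857 0.3001 0.0907] [0.5012 0.3179 0.1456]
holder ((489.81982421875, 309.31201171875), (65.09062194824219, 68.73403930664062), 77.82901000976562) 0.06989221824911529
wing ((597.8556518554688, -19.655200958251953), (43.222415924072266, 16.069473266601562), 71.6480484008789) [[583.4252 -37.6375]
 [598.6774 -42.697 ]
 [612.2861  -1.6729]
 [597.0339   3.3866]] 0.11408118694498404
```

apply_moves(
  moves=[
    {"jaw":1,"offset":[0,0,0],"rot":[0,0,-10.15]},
    {"jaw":1,"offset":[0,0,0],"rot":[0,0,-10.15]},
    {"jaw":1,"offset":[-38,-31,0],"rot":[0,0,0]},
    {"jaw":1,"offset":[-38,-31,0],"rot":[0,0,0]},
    {"jaw":1,"offset":[-38,-31,0],"rot":[0,0,0]},
  ],
)

```text
time_s: 1.42
eef_pos: [0.297, 0.4572, 0.2314]
eef_rot: [0.0, -0.02, 1.0, 0.0]
wrist_force: [0.5, -0.2, -0.1]
opening: 1.005
grasp_force: 0.0
```

apply_moves(
  moves=[
    {"jaw":1,"offset":[-38,-31,0],"rot":[0,0,0]},
    {"jaw":1,"offset":[-38,-31,0],"rot":[0,0,0]},
    {"jaw":1,"offset":[-38,-31,0],"rot":[0,0,0]},
    {"jaw":1,"offset":[-38,-31,0],"rot":[0,0,0]},
    {"jaw":1,"offset":[-38,-31,0],"rot":[0,0,0]},
  ],
)

```text
time_s: 2.05
eef_pos: [0.4931, 0.3094, 0.2314]
eef_rot: [0.0, -0.019, 1.0, 0.0]
wrist_force: [0.7, 0.6, -0.1]
opening: 1.002
grasp_force: 0.0
```

```bash
cat >> h.py <<'E'
np.set_printoptions(precision=4,suppress=True)
def st():
    o=ctrl.get_obs(); Rm=rot(o['eef_rot']).as_matrix()
    print('t',round(float(o['time_s']),2),'p',np.array(o['eef_pos']),'x',Rm[:,0],'z',Rm[:,2],'F',np.array(o['wrist_force']),'op',round(float(o['opening']),3),'g',round(float(o['grasp_force']),1)); return np.array(o['eef_pos']),Rm
def to(target):
    p,Rm=st(); print('tool delta mm',Rm.T@(np.array(target)-p)*1000)
E
python3 - <<'E'
from h import *
p,Rm=st(); im,d,K,T=cam('wrist'); save(im,'w1.png')
P,u,v=pts(d,K,T)
b=(abs(P[:,0]-.49)<.05)&(abs(P[:,1]-.308)<.05)
q=P[b&(P[:,2]>.147)&(P[:,2]<.165)]; print('top',q.mean(0),q.min(0),q.max(0),len(q))
q=P[b&(P[:,2]>.064)&(P[:,2]<.073)]; print('holder',cv2.minAreaRect(q[:,:2].astype(np.float32)*1000))
c=np.array([*(P[b&(P[:,2]>.147)&(P[:,2]<.165)][:,:2].mean(0)),.0953]); to(c)
E
```

```text
t 2.05 p [0.4931 0.3094 0.2314] x [-0.9993 -0.0384 -0.0003] z [ 0.0003  0.0002 -1.    ] F [ 0.7363  0.5954 -0.1263] op 1.002 g 0.0
top [0.4875 0.3092 0.1532] [0.4795 0.3009 0.147 ] [0.497  0.3176 0.1554] 338
holder ((488.49261474609375, 309.35357666015625), (64.05948638916016, 64.15353393554688), 77.89899444580078)
t 2.1 p [0.4977 0.3055 0.2315] x [-0.9994 -0.0349 -0.0035] z [ 0.0036 -0.0021 -1.    ] F [ 2.3361 -4.1249  0.0088] op 0.996 g 0.0
tool delta mm [ 10.6162   4.3176 136.1453]
```

apply_moves(
  moves=[
    {"jaw":1,"offset":[7,3,20],"rot":[0,0,0]},
    {"jaw":1,"offset":[0,0,15],"rot":[0,0,0]},
    {"jaw":1,"offset":[0,0,0],"rot":[0,0,0]},
    {"jaw":1,"offset":[0,0,0],"rot":[0,0,0]},
    {"jaw":1,"offset":[0,0,0],"rot":[0,0,0]},
  ],
)

```text
time_s: 2.72
eef_pos: [0.4852, 0.3136, 0.1972]
eef_rot: [0.001, -0.019, 1.0, 0.0]
wrist_force: [0.2, 0.8, -0.3]
opening: 1.002
grasp_force: 0.0
```

Run:
```python
from h import *
p,Rm=st(); im,d,K,T=cam('wrist'); save(im,'w2.png')
P,u,v=pts(d,K,T)
b=(abs(P[:,0]-.49)<.05)&(abs(P[:,1]-.308)<.05)
t=P[b&(P[:,2]>.147)&(P[:,2]<.165)]; print('top',t.mean(0),t.min(0),t.max(0),len(t))
q=P[b&(P[:,2]>.064)&(P[:,2]<.073)]; print('holder',cv2.minAreaRect(q[:,:2].astype(np.float32)*1000))
to([*(t.min(0)+t.max(0))[:2]/2,.0953])
```

```text
t 2.73 p [0.4852 0.3136 0.1972] x [-0.9992 -0.0389 -0.0015] z [ 0.0015  0.0005 -1.    ] F [ 0.2087  0.8377 -0.2651] op 1.002 g 0.0
top [0.4873 0.3092 0.1532] [0.4796 0.3004 0.1472] [0.497  0.318  0.1556] 450
holder ((488.63763427734375, 309.3159484863281), (64.05998229980469, 64.49931335449219), 78.0006103515625)
t 2.77 p [0.4851 0.3136 0.1971] x [-0.9992 -0.0389 -0.0014] z [ 0.0013  0.0005 -1.    ] F [-0.4075  0.591  -0.7635] op 1.001 g 0.0
tool delta mm [ -2.818   -4.543  101.8313]
```

View pics/w2.png

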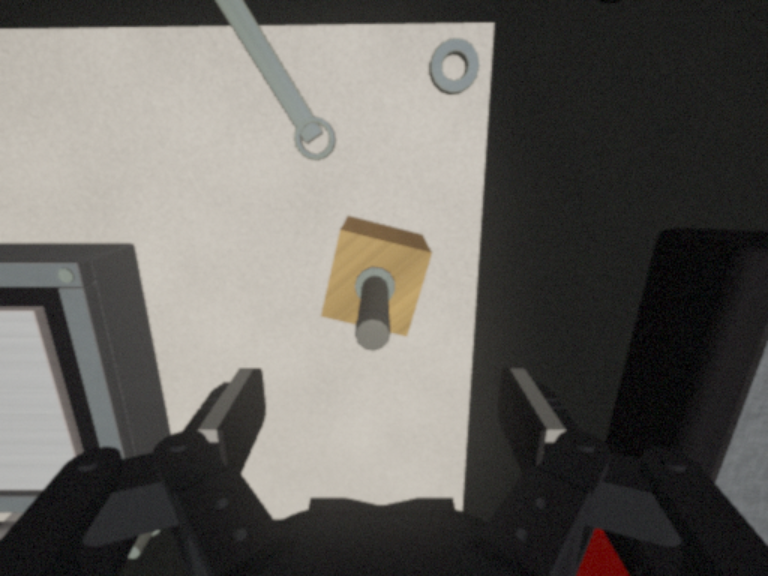

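apply_moves(
  moves=[
    {"jaw":1,"offset":[-3.5,-4.5,0],"rot":[0,0,0]},
    {"jaw":1,"offset":[0,0,26],"rot":[0,0,0]},
    {"jaw":1,"offset":[0,0,26],"rot":[0,0,0]},
    {"jaw":1,"offset":[0,0,26],"rot":[0,0,0]},
    {"jaw":1,"offset":[0,0,24],"rot":[0,0,0]},
  ],
)

```text
time_s: 3.4
eef_pos: [0.4888, 0.3086, 0.0936]
eef_rot: [0.0, -0.019, 1.0, 0.0]
wrist_force: [0.1, 0.5, 0.4]
opening: 1.001
grasp_force: 0.0
```

apply_moves(
  moves=[
    {"jaw":1,"offset":[0,0,0],"rot":[0,0,0]},
    {"jaw":0.5,"offset":[0,0,0],"rot":[0,0,0]},
    {"jaw":0,"offset":[0,0,0],"rot":[0,0,0]},
    {"jaw":0,"offset":[0,0,0],"rot":[0,0,0]},
    {"jaw":0,"offset":[0,0,0],"rot":[0,0,0]},
  ],
)

```text
time_s: 4.03
eef_pos: [0.4889, 0.3091, 0.0951]
eef_rot: [0.001, -0.019, 1.0, 0.0]
wrist_force: [-0.6, -0.5, 1.3]
opening: 0.196
grasp_force: 58.4
```

Run:
```python
from h import *
st()
```

```text
t 4.03 p [0.4889 0.3091 0.0951] x [-0.9993 -0.0385 -0.0013] z [ 0.0012  0.0007 -1.    ] F [-0.5568 -0.5272  1.3398] op 0.196 g 58.4
```

apply_moves(
  moves=[
    {"jaw":0,"offset":[0,0,-15],"rot":[0,0,0]},
    {"jaw":0,"offset":[0,0,-25],"rot":[0,0,0]},
    {"jaw":0,"offset":[0,0,-30],"rot":[0,0,0]},
    {"jaw":0,"offset":[0,0,-30],"rot":[0,0,0]},
    {"jaw":0,"offset":[0,-20,0],"rot":[0,0,0]},
  ],
)

```text
time_s: 4.65
eef_pos: [0.4909, 0.2897, 0.1979]
eef_rot: [0.003, -0.02, 1.0, 0.001]
wrist_force: [0.5, 0.7, -1.1]
opening: 0.194
grasp_force: 58.5
```

apply_moves(
  moves=[
    {"jaw":0,"offset":[-3,-45,0],"rot":[0,0,0]},
    {"jaw":0,"offset":[-3,-50,0],"rot":[0,0,0]},
    {"jaw":0,"offset":[-3,-50,0],"rot":[0,0,0]},
    {"jaw":0,"offset":[-2,-50,0],"rot":[0,0,0]},
    {"jaw":0,"offset":[0,-28,10],"rot":[0,0,0]},
  ],
)

```text
time_s: 5.28
eef_pos: [0.5084, 0.0632, 0.1839]
eef_rot: [-0.0, -0.018, 1.0, -0.0]
wrist_force: [-0.5, 0.4, -1.7]
opening: 0.194
grasp_force: 58.7
```

apply_moves(
  moves=[
    {"jaw":0,"offset":[0,0,10],"rot":[0,0,0]},
    {"jaw":0,"offset":[0,0,0],"rot":[0,0,0]},
    {"jaw":0,"offset":[0,0,0],"rot":[0,0,0]},
    {"jaw":0,"offset":[0,0,0],"rot":[0,0,0]},
    {"jaw":0,"offset":[0,0,0],"rot":[0,0,0]},
  ],
)

```text
time_s: 5.9
eef_pos: [0.5089, 0.067, 0.1746]
eef_rot: [0.0, -0.02, 1.0, -0.0]
wrist_force: [0.6, -0.3, -1.9]
opening: 0.195
grasp_force: 58.7
```

Run:
```python
from h import *
import sys
p,Rm=st(); im,d,K,T=cam('wrist'); save(im,'w3.png')
np.savez('w3.npz',im=im,d=d,K=K,T=T,p=p,R=Rm)
tip=p+Rm@[0,0,.0851]; print('tip pred',tip,px(tip,K,T),'seamL',px(np.array([.5096,.0661,.07]),K,T))
P,u,v=pts(d,K,T)
for n in ['scene','top']:
    im,d,K2,T2=cam(n); P,u,v=pts(d,K2,T2)
    b=(np.hypot(P[:,0]-p[0],P[:,1]-p[1])<.02)&(P[:,2]<.14)
    q=P[b&(P[:,2]>.085)&(P[:,2]<.14)]
    for a in np.arange(.08,.14,.01):
        s=P[b&(P[:,2]>a)&(P[:,2]<a+.01)]
        if len(s): print(n,a,s.mean(0),np.ptp(s,0),len(s))
```

```text
t 5.9 p [0.5089 0.067  0.1746] x [-0.9992 -0.0396 -0.0005] z [ 0.0005 -0.     -1.    ] F [ 0.5591 -0.3036 -1.8657] op 0.195 g 58.7
tip pred [0.509  0.067  0.0895] (np.float64(254.4088776582159), np.float64(200.28548812351)) seamL (np.float64(253.40194851220105), np.float64(194.06275654839558))
scene 0.08 [0.5236 0.059  0.0817] [0.0088 0.0096 0.0024] 4
scene 0.09 [0.5112 0.0675 0.094 ] [0.0007 0.0026 0.0055] 3
scene 0.09999999999999999 [0.5123 0.0679 0.1055] [0.0017 0.0027 0.0088] 5
scene 0.10999999999999999 [0.512  0.0674 0.1152] [0.0023 0.0026 0.0053] 4
scene 0.11999999999999998 [0.5121 0.0669 0.1253] [0.0012 0.0026 0.0087] 5
```

View pics/w3.png

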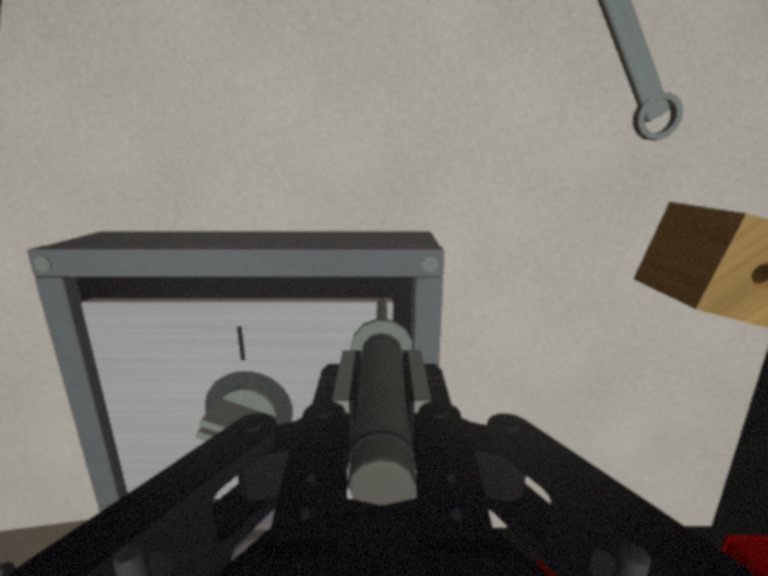

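Run:
```python
from h import *
D=np.load('w3.npz'); d,K,T,p=D['d'],D['K'],D['T'],D['p']; im=D['im']
P,u,v=pts(d,K,T)
a=np.radians(2.2); bx=np.array([np.cos(a),np.sin(a)]); by=np.array([-bx[1],bx[0]])
for y in [.06,.03,0,-.03,-.06,-.1]:
    s=abs((P[:,:2]-[.598,-.0205])@by-y)<.003
    X=(P[:,:2])@bx
    rim=X[s&(abs(P[:,2]-.07)<.004)&(X<.54)]; cov=X[s&(abs(P[:,2]-.078)<.004)&(X>.5)&(X<.56)]
    print(y,'rim',rim.min() if len(rim) else 0,rim.max() if len(rim) else 0,'cov',cov.min() if len(cov) else 0,len(rim),len(cov), 'mid at y ->',)
print('bx of TCP',p[:2]@bx,'bx of seam est',np.array([.5096,.0661])@bx)
# left rim in by
Y=(P[:,:2]-[.598,-.0205])@by
s=(abs(P[:,2]-.07)<.003)&(X>.5)&(X<.53)&(Y>.05); print('left rim by',Y[s].min(),Y[s].max())
s=(abs(P[:,2]-.078)<.003)&(X>.525)&(X<.56)&(Y>0); print('cover left by',Y[s].max())
crop=cv2.resize(im[180:240,200:300,::-1],None,fx=7,fy=7,interpolation=cv2.INTER_CUBIC); cv2.imwrite('pics/c3.png',crop)
```

```text
0.06 rim 0.4837063101157869 0.5165858298409822 cov 0.5157294937397869 128 260 mid at y ->
0.03 rim 0.48378786610294383 0.5164252066505843 cov 0.5157368735435651 137 263 mid at y ->
0 rim 0.4838533217702355 0.516291917895567 cov 0.5158062991946751 137 265 mid at y ->
-0.03 rim 0.4836919366275169 0.5166294461804608 cov 0.5154895601338375 131 275 mid at y ->
-0.06 rim 0.48392755003094473 0.5163967053726897 cov 0.5154908375367209 132 269 mid at y ->
-0.1 rim 0.4839258734791564 0.5011330367891799 cov 0.5194918490689634 119 12 mid at y ->
bx of TCP 0.511128560246553 bx of seam est 0.5117618163835377
left rim by 0.05037203419242602 0.3430925146140187
cover left by 0.09817376894016608
```

View pics/c3.png

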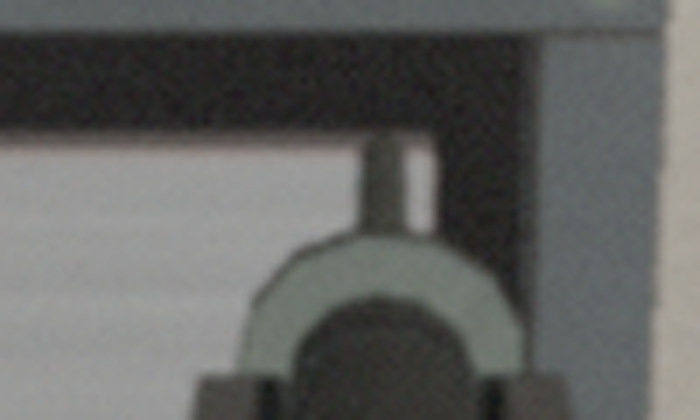

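Run:
```python
from h import *
D=np.load('w3.npz'); d,K,T,p=D['d'],D['K'],D['T'],D['p']
print('wrist depth pts along rod col 254'); 
for r in range(194,216,2):
    z=d[r,253:256]; c=np.array([(254-K[0,2])/K[0,0],(r-K[1,2])/K[1,1],1])*np.median(z); print(r,np.median(z),T[:3,:3]@c+T[:3,3])
out=[]
for n in ['scene','top']:
    im,d,K,T=cam(n)
    t=px(np.array([.509,.067,.0895]),K,T); c0,r0=int(t[0]),int(t[1])
    cr=cv2.resize(im[r0-28:r0+22,c0-35:c0+15,::-1],None,fx=8,fy=8,interpolation=cv2.INTER_CUBIC)
    f=lambda P:tuple(int(round(x)) for x in ((px(np.array(P),K,T)[0]-c0+35+.5)*8,(px(np.array(P),K,T)[1]-r0+28+.5)*8))
    cv2.line(cr,f([.509,.067,.0895]),f([.509,.067,.12]),(0,0,255),1)
    for o in (-85,):
        a=np.radians(2.2);bx=np.array([np.cos(a),np.sin(a)]);by=np.array([-bx[1],bx[0]]);C=np.array([.598,-.0205])
        for x,z,col in ((-.092,.07,(0,255,0)),(-.078,.078,(255,0,0)),(-.11,.07,(0,255,255))):
            cv2.line(cr,f([*(C+x*bx+.12*by),z]),f([*(C+x*bx-.1*by),z]),col,1)
    out.append(cr)
cv2.imwrite('pics/st.png',np.hstack(out))
```

```text
wrist depth pts along rod col 254
194 0.2721073 [0.5132 0.0668 0.0587]
196 0.2729465 [0.5154 0.0669 0.0586]
198 0.27339166 [0.5175 0.067  0.0588]
200 0.23326723 [0.506  0.0665 0.0972]
202 0.22807948 [0.5058 0.0665 0.1026]
204 0.2248528 [0.5063 0.0666 0.1062]
206 0.2198177 [0.5061 0.0666 0.1114]
208 0.21524854 [0.506  0.0666 0.1162]
210 0.21141385 [0.5061 0.0666 0.1203]
212 0.17859288 [0.4952 0.0662 0.1512]
214 0.17787485 [0.4962 0.0662 0.1523]
```

View pics/st.png

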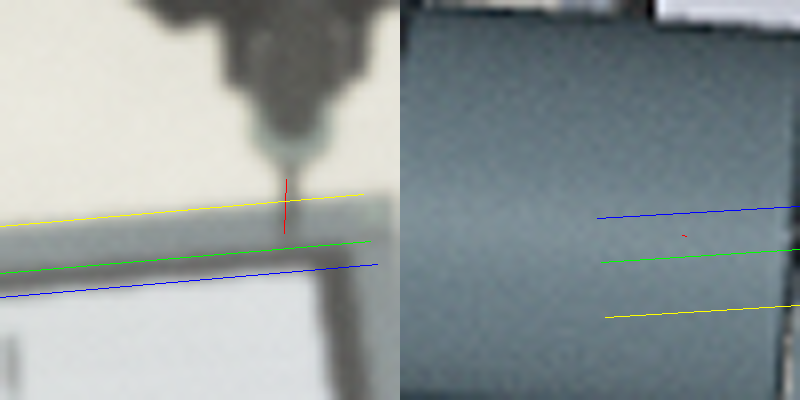

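apply_moves(
  moves=[
    {"jaw":0,"offset":[3,1,0],"rot":[0,0,0]},
    {"jaw":0,"offset":[0,0,4],"rot":[0,0,0]},
    {"jaw":0,"offset":[0,0,4],"rot":[0,0,0]},
    {"jaw":0,"offset":[0,0,0],"rot":[0,0,0]},
    {"jaw":0,"offset":[0,0,0],"rot":[0,0,0]},
  ],
)

```text
time_s: 6.78
eef_pos: [0.5058, 0.0673, 0.1662]
eef_rot: [-0.0, -0.019, 1.0, 0.0]
wrist_force: [0.4, 0.1, -0.9]
opening: 0.196
grasp_force: 58.7
```

Run:
```python
from h import *
p,Rm=st(); out=[]
for n,s in (('wrist',8),('scene',8)):
    im,d,K,T=cam(n)
    tip=p+Rm@[0,0,.0851]; t=px(tip,K,T); c0,r0=int(t[0]),int(t[1]); print(n,t)
    cr=cv2.resize(im[r0-25:r0+25,c0-25:c0+25,::-1],None,fx=8,fy=8,interpolation=cv2.INTER_CUBIC)
    f=lambda P:tuple(int(round(x)) for x in ((px(np.array(P),K,T)[0]-c0+25.5)*8,(px(np.array(P),K,T)[1]-r0+25.5)*8))
    cv2.circle(cr,f(tip),3,(0,0,255),-1); dn=tip.copy(); dn[2]=.07; cv2.circle(cr,f(dn),3,(0,255,0),-1)
    a=np.radians(2.2);bx=np.array([np.cos(a),np.sin(a)]);by=np.array([-bx[1],bx[0]])
    for w,z,col in ((.5018,.07,(0,255,0)),(.5158,.078,(255,0,0)),(.4838,.07,(0,255,255))):
        cv2.line(cr,f([*(w*bx+.12*by),z]),f([*(w*bx-.1*by),z]),col,1)
    out.append(cr)
cv2.imwrite('pics/st2.png',np.hstack(out))
```

```text
t 6.78 p [0.5058 0.0673 0.1662] x [-0.9993 -0.0384  0.0002] z [-0.0002  0.     -1.    ] F [ 0.3597  0.1085 -0.906 ] op 0.196 g 58.7
wrist (np.float64(254.40961793391492), np.float64(200.28522523338222))
scene (np.float64(262.9703748043458), np.float64(174.2645306049488))
```

View pics/st2.png

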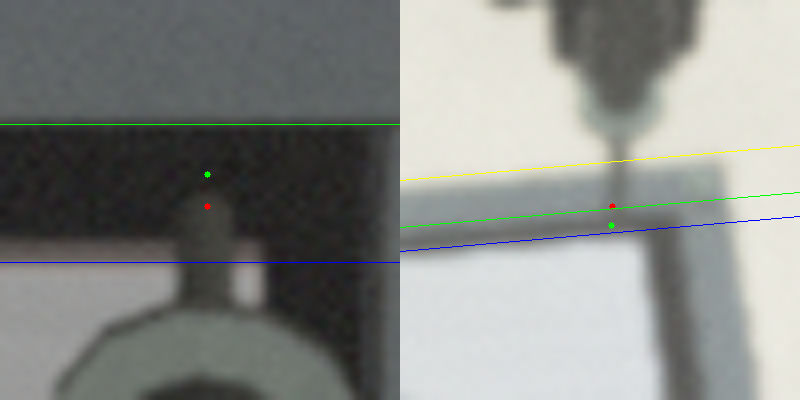

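apply_moves(
  moves=[
    {"jaw":0,"offset":[0,0,4],"rot":[0,0,0]},
    {"jaw":0,"offset":[0,0,5],"rot":[0,0,0]},
    {"jaw":0,"offset":[0,0,5],"rot":[0,0,0]},
    {"jaw":0,"offset":[0,0,4],"rot":[0,0,0]},
    {"jaw":0,"offset":[0,0,0],"rot":[0,0,0]},
  ],
)

```text
time_s: 7.5
eef_pos: [0.5054, 0.0674, 0.1478]
eef_rot: [-0.0, -0.019, 1.0, 0.0]
wrist_force: [-0.1, 0.4, -0.9]
opening: 0.196
grasp_force: 58.7
```

Run:
```python
from h import *
p,Rm=st(); a=np.radians(2.2);bx=np.array([np.cos(a),np.sin(a)]);by=np.array([-bx[1],bx[0]]); print(p[:2]@bx,(p[:2]-[.595,-.0205])@by, np.degrees(np.arctan2(-Rm[1,0],-Rm[0,0])))
```

```text
t 7.5 p [0.5054 0.0674 0.1478] x [-0.9993 -0.0385  0.0009] z [-0.0009  0.0001 -1.    ] F [-0.142   0.4097 -0.8701] op 0.196 g 58.7
0.5076569423713198 0.09123244026045824 2.2053069350091477
```

No contact; tracing begins.

apply_moves(
  moves=[
    {"jaw":0,"offset":[0,-3.75,0],"rot":[0,0,0]},
    {"jaw":0,"offset":[0,-3.75,0],"rot":[0,0,0]},
    {"jaw":0,"offset":[0,-3.75,0],"rot":[0,0,0]},
    {"jaw":0,"offset":[0,-3.75,0],"rot":[0,0,0]},
    {"jaw":0,"offset":[0,-3.75,0],"rot":[0,0,0]},
  ],
)

```text
time_s: 8.12
eef_pos: [0.5065, 0.0483, 0.1483]
eef_rot: [0.0, -0.019, 1.0, 0.0]
wrist_force: [-0.6, -0.2, -0.9]
opening: 0.195
grasp_force: 58.7
```

apply_moves(
  moves=[
    {"jaw":0,"offset":[0,-3.75,0],"rot":[0,0,0]},
    {"jaw":0,"offset":[0,-3.75,0],"rot":[0,0,0]},
    {"jaw":0,"offset":[0,-3.75,0],"rot":[0,0,0]},
    {"jaw":0,"offset":[0,-3.75,0],"rot":[0,0,0]},
    {"jaw":0,"offset":[0,-3.75,0],"rot":[0,0,0]},
  ],
)

```text
time_s: 8.75
eef_pos: [0.5072, 0.0296, 0.1483]
eef_rot: [0.0, -0.019, 1.0, -0.0]
wrist_force: [0.6, 0.2, -1.1]
opening: 0.195
grasp_force: 58.7
```

apply_moves(
  moves=[
    {"jaw":0,"offset":[0,-3.75,0],"rot":[0,0,0]},
    {"jaw":0,"offset":[0,-3.75,0],"rot":[0,0,0]},
    {"jaw":0,"offset":[0,-3.75,0],"rot":[0,0,0]},
    {"jaw":0,"offset":[0,-3.75,0],"rot":[0,0,0]},
    {"jaw":0,"offset":[0,-3.75,0],"rot":[0,0,0]},
  ],
)

```text
time_s: 9.38
eef_pos: [0.5079, 0.0108, 0.1483]
eef_rot: [-0.0, -0.019, 1.0, 0.0]
wrist_force: [1.0, 0.7, -1.4]
opening: 0.194
grasp_force: 58.7
```

apply_moves(
  moves=[
    {"jaw":0,"offset":[0,-3.75,0],"rot":[0,0,0]},
    {"jaw":0,"offset":[0,-3.75,0],"rot":[0,0,0]},
    {"jaw":0,"offset":[0,-3.75,0],"rot":[0,0,0]},
    {"jaw":0,"offset":[0,-3.75,0],"rot":[0,0,0]},
    {"jaw":0,"offset":[0,-3.75,0],"rot":[0,0,0]},
  ],
)

```text
time_s: 10.0
eef_pos: [0.5087, -0.0079, 0.1483]
eef_rot: [0.0, -0.019, 1.0, -0.0]
wrist_force: [0.4, 0.4, -1.1]
opening: 0.195
grasp_force: 58.7
```

apply_moves(
  moves=[
    {"jaw":0,"offset":[0,-3.75,0],"rot":[0,0,0]},
    {"jaw":0,"offset":[0,-3.75,0],"rot":[0,0,0]},
    {"jaw":0,"offset":[0,-3.75,0],"rot":[0,0,0]},
    {"jaw":0,"offset":[0,-3.75,0],"rot":[0,0,0]},
    {"jaw":0,"offset":[0,-3.75,0],"rot":[0,0,0]},
  ],
)

```text
time_s: 10.62
eef_pos: [0.5094, -0.0266, 0.1483]
eef_rot: [-0.0, -0.019, 1.0, -0.0]
wrist_force: [-0.5, 0.0, -1.3]
opening: 0.195
grasp_force: 58.7
```

apply_moves(
  moves=[
    {"jaw":0,"offset":[0,-3.75,0],"rot":[0,0,0]},
    {"jaw":0,"offset":[0,-3.75,0],"rot":[0,0,0]},
    {"jaw":0,"offset":[0,-3.75,0],"rot":[0,0,0]},
    {"jaw":0,"offset":[0,-3.75,0],"rot":[0,0,0]},
    {"jaw":0,"offset":[0,-3.75,0],"rot":[0,0,0]},
  ],
)

```text
time_s: 11.25
eef_pos: [0.5101, -0.0453, 0.1483]
eef_rot: [0.0, -0.019, 1.0, -0.0]
wrist_force: [-0.5, -0.3, -2.0]
opening: 0.195
grasp_force: 58.7
```

apply_moves(
  moves=[
    {"jaw":0,"offset":[0,-3.75,0],"rot":[0,0,0]},
    {"jaw":0,"offset":[0,-3.75,0],"rot":[0,0,0]},
    {"jaw":0,"offset":[0,-3.75,0],"rot":[0,0,0]},
    {"jaw":0,"offset":[0,-3.75,0],"rot":[0,0,0]},
    {"jaw":0,"offset":[0,-3.75,0],"rot":[0,0,0]},
  ],
)

```text
time_s: 11.88
eef_pos: [0.5108, -0.0641, 0.1483]
eef_rot: [-0.0, -0.019, 1.0, 0.0]
wrist_force: [-0.1, -0.7, -1.6]
opening: 0.191
grasp_force: 58.7
```

apply_moves(
  moves=[
    {"jaw":0,"offset":[0,-3.75,0],"rot":[0,0,0]},
    {"jaw":0,"offset":[0,-3.75,0],"rot":[0,0,0]},
    {"jaw":0,"offset":[0,-3.75,0],"rot":[0,0,0]},
    {"jaw":0,"offset":[0,-3.75,0],"rot":[0,0,0]},
    {"jaw":0,"offset":[0,-3.75,0],"rot":[0,0,0]},
  ],
)

```text
time_s: 12.5
eef_pos: [0.5115, -0.0828, 0.1483]
eef_rot: [-0.0, -0.019, 1.0, 0.0]
wrist_force: [-0.3, 0.3, -1.0]
opening: 0.192
grasp_force: 58.7
```

apply_moves(
  moves=[
    {"jaw":0,"offset":[0,-3.75,0],"rot":[0,0,0]},
    {"jaw":0,"offset":[0,-3.75,0],"rot":[0,0,0]},
    {"jaw":0,"offset":[0,-3.75,0],"rot":[0,0,0]},
    {"jaw":0,"offset":[0,-3.75,0],"rot":[0,0,0]},
    {"jaw":0,"offset":[0,-3.75,0],"rot":[0,0,0]},
  ],
)

```text
time_s: 13.12
eef_pos: [0.5123, -0.1016, 0.1483]
eef_rot: [0.0, -0.019, 1.0, 0.0]
wrist_force: [-0.1, 0.1, -0.9]
opening: 0.197
grasp_force: 58.7
```

apply_moves(
  moves=[
    {"jaw":0,"offset":[0,-3.75,0],"rot":[0,0,0]},
    {"jaw":0,"offset":[0,-3.75,0],"rot":[0,0,0]},
    {"jaw":0,"offset":[0,-3.75,0],"rot":[0,0,0]},
    {"jaw":0,"offset":[0,-3.75,0],"rot":[0,0,0]},
    {"jaw":0,"offset":[0,0,0],"rot":[0,0,0]},
  ],
)

```text
time_s: 13.75
eef_pos: [0.5129, -0.1166, 0.1483]
eef_rot: [0.0, -0.019, 1.0, -0.0]
wrist_force: [-0.0, 0.5, -0.9]
opening: 0.192
grasp_force: 58.7
```

Run:
```python
from h import *
p,Rm=st(); a=np.radians(2.2);bx=np.array([np.cos(a),np.sin(a)]);by=np.array([-bx[1],bx[0]]); print(p[:2]@bx,(p[:2]-[.595,-.0205])@by)
to([.4889,.3091,p[2]])
```

```text
t 13.75 p [ 0.5129 -0.1166  0.1483] x [-0.9993 -0.0381 -0.0001] z [ 0.0001 -0.0001 -1.    ] F [-0.0467  0.4687 -0.9265] op 0.192 g 58.7
0.5080142914940984 -0.09288972737852769
t 13.75 p [ 0.5129 -0.1166  0.1483] x [-0.9993 -0.0381 -0.0001] z [ 0.0001 -0.0001 -1.    ] F [-0.0467  0.4687 -0.9265] op 0.192 g 58.7
tool delta mm [  7.7452 426.3173  -0.0228]
```

apply_moves(
  moves=[
    {"jaw":0,"offset":[0,0,-12],"rot":[0,0,0]},
    {"jaw":0,"offset":[0,0,-20],"rot":[0,0,0]},
    {"jaw":0,"offset":[0,0,-18],"rot":[0,0,0]},
    {"jaw":0,"offset":[1,36,0],"rot":[0,0,0]},
    {"jaw":0,"offset":[1,50,0],"rot":[0,0,0]},
  ],
)

```text
time_s: 14.38
eef_pos: [0.5081, -0.0304, 0.1997]
eef_rot: [0.001, -0.018, 1.0, -0.0]
wrist_force: [0.5, 0.3, -0.7]
opening: 0.195
grasp_force: 58.8
```

apply_moves(
  moves=[
    {"jaw":0,"offset":[1,50,0],"rot":[0,0,0]},
    {"jaw":0,"offset":[1,50,0],"rot":[0,0,0]},
    {"jaw":0,"offset":[1,50,0],"rot":[0,0,0]},
    {"jaw":0,"offset":[1,50,0],"rot":[0,0,0]},
    {"jaw":0,"offset":[1,50,0],"rot":[0,0,0]},
  ],
)

```text
time_s: 15.0
eef_pos: [0.4929, 0.221, 0.1995]
eef_rot: [0.001, -0.019, 1.0, 0.0]
wrist_force: [0.6, -0.7, -0.9]
opening: 0.195
grasp_force: 58.8
```

apply_moves(
  moves=[
    {"jaw":0,"offset":[1,50,0],"rot":[0,0,0]},
    {"jaw":0,"offset":[0,30,0],"rot":[0,0,0]},
    {"jaw":0,"offset":[0,10,0],"rot":[0,0,0]},
    {"jaw":0,"offset":[0,0,0],"rot":[0,0,0]},
    {"jaw":0,"offset":[0,0,0],"rot":[0,0,0]},
  ],
)

```text
time_s: 15.62
eef_pos: [0.4887, 0.308, 0.1985]
eef_rot: [0.0, -0.019, 1.0, -0.0]
wrist_force: [-0.8, -0.4, -1.5]
opening: 0.194
grasp_force: 58.8
```

Run:
```python
from h import *
to([.4889,.3091,.0955])
```

```text
t 15.62 p [0.4887 0.308  0.1985] x [-0.9993 -0.0375 -0.0001] z [ 0.0001 -0.0005 -1.    ] F [-0.7582 -0.383  -1.4677] op 0.194 g 58.8
tool delta mm [ -0.2407   1.1044 102.9672]
```

apply_moves(
  moves=[
    {"jaw":0,"offset":[0,1,15],"rot":[0,0,0]},
    {"jaw":0,"offset":[0,0,12],"rot":[0,0,0]},
    {"jaw":0,"offset":[0,0,10],"rot":[0,0,0]},
    {"jaw":0,"offset":[0,0,10],"rot":[0,0,0]},
    {"jaw":0,"offset":[0,0,0],"rot":[0,0,0]},
  ],
)

```text
time_s: 16.25
eef_pos: [0.4877, 0.3098, 0.15]
eef_rot: [-0.001, -0.019, 1.0, -0.0]
wrist_force: [0.5, 0.6, -1.6]
opening: 0.194
grasp_force: 58.8
```

apply_moves(
  moves=[
    {"jaw":0,"offset":[0,0,15],"rot":[0,0,0]},
    {"jaw":0,"offset":[0,0,20],"rot":[0,0,0]},
    {"jaw":0,"offset":[0,0,14],"rot":[0,0,0]},
    {"jaw":0,"offset":[0,0,6],"rot":[0,0,0]},
    {"jaw":0,"offset":[0,0,0],"rot":[0,0,0]},
  ],
)

```text
time_s: 16.88
eef_pos: [0.4886, 0.3102, 0.0963]
eef_rot: [0.0, -0.019, 1.0, 0.0]
wrist_force: [-0.8, -0.1, -1.0]
opening: 0.197
grasp_force: 58.7
```

Run:
```python
from h import *
to([.4889,.3091,.0951])
```

```text
t 16.88 p [0.4886 0.3102 0.0963] x [-0.9993 -0.0385 -0.0002] z [ 0.0002  0.0001 -1.    ] F [-0.8329 -0.0843 -0.9535] op 0.197 g 58.7
tool delta mm [-0.2392 -1.0929  1.1774]
```

Down the last bit, release, and rise.

apply_moves(
  moves=[
    {"jaw":0,"offset":[0,-1,1],"rot":[0,0,0]},
    {"jaw":0,"offset":[0,0,0],"rot":[0,0,0]},
    {"jaw":0.4,"offset":[0,0,0],"rot":[0,0,0]},
    {"jaw":1,"offset":[0,0,0],"rot":[0,0,0]},
    {"jaw":1,"offset":[0,0,0],"rot":[0,0,0]},
  ],
)

```text
time_s: 17.5
eef_pos: [0.4886, 0.3091, 0.0955]
eef_rot: [0.0, -0.019, 1.0, 0.0]
wrist_force: [0.5, 0.4, -0.6]
opening: 0.811
grasp_force: 0.0
```

apply_moves(
  moves=[
    {"jaw":1,"offset":[0,0,0],"rot":[0,0,0]},
    {"jaw":1,"offset":[0,0,-20],"rot":[0,0,0]},
    {"jaw":1,"offset":[0,0,-35],"rot":[0,0,0]},
    {"jaw":1,"offset":[0,0,-40],"rot":[0,0,0]},
    {"jaw":1,"offset":[0,0,-20],"rot":[0,0,0]},
  ],
)

```text
time_s: 18.12
eef_pos: [0.4894, 0.3095, 0.213]
eef_rot: [0.002, -0.019, 1.0, 0.001]
wrist_force: [0.7, -0.3, 0.4]
opening: 0.999
grasp_force: 0.0
```

Run:
```python
from h import *
p,Rm=st(); im,d,K,T=cam('wrist')
P,u,v=pts(d,K,T)
b=(abs(P[:,0]-.49)<.05)&(abs(P[:,1]-.308)<.05)
t=P[b&(P[:,2]>.147)&(P[:,2]<.165)]; print('top',t.mean(0),t.min(0),t.max(0),len(t))
to([.595,-.0205,.21])
```

```text
t 18.12 p [0.4894 0.3095 0.213 ] x [-0.9993 -0.0385 -0.0034] z [ 0.0033  0.0012 -1.    ] F [ 0.6567 -0.294   0.384 ] op 0.999 g 0.0
top [0.4872 0.3092 0.1533] [0.4793 0.3003 0.1471] [0.4971 0.3181 0.1557] 389
t 18.18 p [0.4904 0.3099 0.2152] x [-0.9992 -0.0386 -0.0063] z [ 0.0062  0.0023 -1.    ] F [ 1.335  -0.4962  2.9638] op 0.999 g 0.0
tool delta mm [ -91.7228 -334.2165    5.1095]
```

apply_moves(
  moves=[
    {"jaw":1,"offset":[-12,-44,0],"rot":[0,0,0]},
    {"jaw":1,"offset":[-13,-48.5,0],"rot":[0,0,0]},
    {"jaw":1,"offset":[-13,-48.5,0],"rot":[0,0,0]},
    {"jaw":1,"offset":[-13,-48.5,0],"rot":[0,0,0]},
    {"jaw":1,"offset":[-13,-48.5,0],"rot":[0,0,0]},
  ],
)

```text
time_s: 18.8
eef_pos: [0.5616, 0.0722, 0.2096]
eef_rot: [-0.0, -0.019, 1.0, 0.0]
wrist_force: [0.9, -0.1, 0.2]
opening: 1.001
grasp_force: 0.0
```

apply_moves(
  moves=[
    {"jaw":1,"offset":[-13,-48.5,0],"rot":[0,0,0]},
    {"jaw":1,"offset":[-13,-46,0],"rot":[0,0,0]},
    {"jaw":1,"offset":[0,0,0],"rot":[0,0,-8]},
    {"jaw":1,"offset":[0,0,0],"rot":[0,0,-10]},
    {"jaw":1,"offset":[0,0,0],"rot":[0,0,-10]},
  ],
)

```text
time_s: 19.42
eef_pos: [0.5908, -0.02, 0.2093]
eef_rot: [-0.001, -0.263, 0.965, 0.0]
wrist_force: [-0.2, -0.8, -0.0]
opening: 1.0
grasp_force: 0.0
```

apply_moves(
  moves=[
    {"jaw":1,"offset":[0,0,0],"rot":[0,0,-10]},
    {"jaw":1,"offset":[0,0,0],"rot":[0,0,-10]},
    {"jaw":1,"offset":[0,0,0],"rot":[0,0,-10]},
    {"jaw":1,"offset":[0,0,0],"rot":[0,0,-10]},
    {"jaw":1,"offset":[0,0,0],"rot":[0,0,0]},
  ],
)

```text
time_s: 20.05
eef_pos: [0.5908, -0.0196, 0.2095]
eef_rot: [-0.0, -0.574, 0.819, 0.0]
wrist_force: [0.5, 0.4, 0.5]
opening: 1.0
grasp_force: 0.0
```

apply_moves(
  moves=[
    {"jaw":1,"offset":[0,0,0],"rot":[0,0,0]},
    {"jaw":1,"offset":[0,0,0],"rot":[0,0,0]},
    {"jaw":1,"offset":[0,0,0],"rot":[0,0,0]},
    {"jaw":1,"offset":[0,0,0],"rot":[0,0,0]},
    {"jaw":1,"offset":[0,0,0],"rot":[0,0,0]},
  ],
)

```text
time_s: 20.68
eef_pos: [0.5912, -0.0197, 0.2103]
eef_rot: [0.0, -0.575, 0.818, -0.0]
wrist_force: [-0.2, -0.7, -0.2]
opening: 1.001
grasp_force: 0.0
```

Run:
```python
from h import *
p,Rm=st(); print('q',obs()['q']); im,d,K,T=cam('wrist'); save(im,'w5.png')
P,u,v=pts(d,K,T)
b=np.hypot(P[:,0]-.595,P[:,1]+.0205)<.035
for lo in (.1,.104):
    t=P[b&(P[:,2]>lo)&(P[:,2]<.12)]; r=cv2.minAreaRect(t[:,:2].astype(np.float32)*1000); print('wing',r,len(t),t[:,2].max(),np.median(t[:,2]))
t=P[b&(P[:,2]>.0815)&(P[:,2]<.09)]; print('foot',cv2.minEnclosingCircle(t[:,:2].astype(np.float32)*1000),np.median(t[:,2]))
print('tool y ang',np.degrees(np.arctan2(Rm[1,1],Rm[0,1])))
# marks: dark pixels on cover
g=im.astype(int).sum(2)[v,u];
```

```text
t 20.68 p [ 0.5912 -0.0197  0.2103] x [-0.3389 -0.9408 -0.    ] z [ 0.0001 -0.     -1.    ] F [-0.1851 -0.7365 -0.1762] op 1.001 g 0.0
q [-0.2338  0.2358  1.5853 -0.      1.3205 -3.0297]
wing ((595.302978515625, -21.134410858154297), (44.23970031738281, 13.537237167358398), 70.22309875488281) 497 0.11153278132494068 0.10960906780321228
wing ((595.3138427734375, -21.141813278198242), (44.23849868774414, 13.531050682067871), 70.26847839355469) 481 0.11153278132494068 0.10964793577951451
foot ((594.2897338867188, -22.674720764160156), 20.949214935302734) 0.08482751041350589
tool y ang 160.191920785165
```

View pics/w5.png

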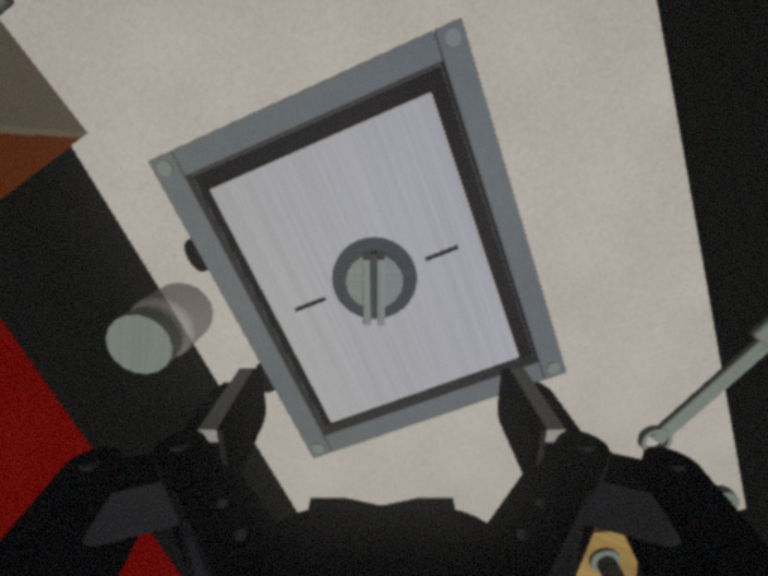

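apply_moves(
  moves=[
    {"jaw":1,"offset":[0,-4.3,20],"rot":[0,0,0]},
    {"jaw":1,"offset":[0,0,35],"rot":[0,0,0]},
    {"jaw":1,"offset":[0,0,35],"rot":[0,0,0]},
    {"jaw":0.6,"offset":[0,0,22],"rot":[0,0,0]},
    {"jaw":0.4,"offset":[0,0,8],"rot":[0,0,0]},
  ],
)

```text
time_s: 21.35
eef_pos: [0.5935, -0.0208, 0.0872]
eef_rot: [-0.001, -0.575, 0.818, 0.002]
wrist_force: [0.3, -0.3, 0.8]
opening: 0.603
grasp_force: 0.0
```

apply_moves(
  moves=[
    {"jaw":0.4,"offset":[0,0,0],"rot":[0,0,0]},
    {"jaw":0.25,"offset":[0,0,0],"rot":[0,0,0]},
    {"jaw":0.25,"offset":[0,0,0],"rot":[0,0,0]},
    {"jaw":0.25,"offset":[0,0,0],"rot":[0,0,0]},
    {"jaw":0.25,"offset":[0,0,0],"rot":[0,0,0]},
  ],
)

```text
time_s: 21.98
eef_pos: [0.5954, -0.0212, 0.0907]
eef_rot: [0.0, -0.575, 0.818, -0.0]
wrist_force: [0.3, 0.5, -0.9]
opening: 0.249
grasp_force: 0.0
```

Run:
```python
from h import *
to([.5953,-.0211,.0895]); p,Rm=st(); print(np.degrees(np.arctan2(Rm[1,1],Rm[0,1])))
```

```text
t 21.98 p [ 0.5954 -0.0212  0.0907] x [-0.3386 -0.9409 -0.0001] z [ 0.0006 -0.0001 -1.    ] F [ 0.3136  0.4624 -0.9323] op 0.249 g 0.0
tool delta mm [-0.047   0.1217  1.1515]
t 21.98 p [ 0.5954 -0.0212  0.0907] x [-0.3386 -0.9409 -0.0001] z [ 0.0006 -0.0001 -1.    ] F [ 0.3136  0.4624 -0.9323] op 0.249 g 0.0
160.2075781346452
```

apply_moves(
  moves=[
    {"jaw":0,"offset":[0,0,0],"rot":[0,0,0]},
    {"jaw":0,"offset":[0,0,0],"rot":[0,0,0]},
    {"jaw":0,"offset":[0,0,0],"rot":[0,0,0]},
    {"jaw":0,"offset":[0,0,0],"rot":[0,0,0]},
    {"jaw":0,"offset":[0,0,0],"rot":[0,0,0]},
  ],
)

```text
time_s: 22.6
eef_pos: [0.5959, -0.0214, 0.0908]
eef_rot: [0.0, -0.575, 0.818, -0.001]
wrist_force: [2.6, -1.5, 3.9]
opening: 0.146
grasp_force: 61.7
```

apply_moves(
  moves=[
    {"jaw":0,"offset":[0,0,0],"rot":[0,0,3]},
    {"jaw":0,"offset":[0,0,0],"rot":[0,0,6]},
    {"jaw":0,"offset":[0,0,0],"rot":[0,0,6]},
    {"jaw":0,"offset":[0,0,0],"rot":[0,0,6]},
    {"jaw":0,"offset":[0,0,0],"rot":[0,0,6]},
  ],
)

```text
time_s: 23.22
eef_pos: [0.5955, -0.0211, 0.0907]
eef_rot: [0.0, -0.367, 0.93, -0.0]
wrist_force: [1.7, -0.3, 4.7]
opening: 0.15
grasp_force: 61.8
```

Run:
```python
from h import *
p,Rm=st(); print(np.degrees(np.arctan2(Rm[1,1],Rm[0,1])),obs()['torque'])
```

```text
t 23.23 p [ 0.5955 -0.0211  0.0907] x [-0.7312 -0.6822 -0.0005] z [ 0.0006  0.0001 -1.    ] F [ 1.6859 -0.2936  4.654 ] op 0.15 g 61.8
133.01269811847598 [ 0.0392 -0.2526  0.0469]
```

apply_moves(
  moves=[
    {"jaw":0,"offset":[0,0,-1.5],"rot":[0,0,0]},
    {"jaw":0,"offset":[0,0,0],"rot":[0,0,0]},
    {"jaw":0,"offset":[0,0,0],"rot":[0,0,5]},
    {"jaw":0,"offset":[0,0,0],"rot":[0,0,6]},
    {"jaw":0,"offset":[0,0,0],"rot":[0,0,6]},
  ],
)

```text
time_s: 23.85
eef_pos: [0.5953, -0.0208, 0.0909]
eef_rot: [0.0, -0.226, 0.974, 0.0]
wrist_force: [5.2, 0.4, -3.5]
opening: 0.145
grasp_force: 60.7
```

Run:
```python
from h import *
p,Rm=st(); print(np.degrees(np.arctan2(Rm[1,1],Rm[0,1])),obs()['torque'])
im,d,K,T=cam('wrist'); P,u,v=pts(d,K,T)
r=np.hypot(P[:,0]-.595,P[:,1]+.0205); b=(r>.045)&(r<.075)&(P[:,2]>.06)&(P[:,2]<.09); print('cover z',np.median(P[b,2]),b.sum())
b=(abs(P[:,0]-.595)<.15)&(abs(P[:,1]+.0205)<.15)&(abs(P[:,2]-.07)<.003); print('rim z',np.median(P[b,2]),b.sum())
D=np.load('w3.npz'); P,u,v=pts(D['d'],D['K'],D['T']); r=np.hypot(P[:,0]-.595,P[:,1]+.0205); b=(r>.045)&(r<.075)&(P[:,2]>.06)&(P[:,2]<.09); print('before',np.median(P[b,2]))
```

```text
t 23.85 p [ 0.5953 -0.0208  0.0909] x [-0.8977 -0.4405 -0.0005] z [ 0.0002  0.0007 -1.    ] F [ 5.233   0.4032 -3.5087] op 0.145 g 60.7
116.13773181277321 [ 0.1247 -0.9561  0.0479]
cover z 0.07793956560208445 20547
rim z 0.0698633344266505 29236
before 0.07788653674510995
```

apply_moves(
  moves=[
    {"jaw":0,"offset":[0,0,0],"rot":[0,0,6]},
    {"jaw":0,"offset":[0,0,0],"rot":[0,0,6]},
    {"jaw":0,"offset":[0,0,0],"rot":[0,0,6]},
    {"jaw":0,"offset":[0,0,0],"rot":[0,0,5.3]},
    {"jaw":0,"offset":[0,0,0],"rot":[0,0,0]},
  ],
)

```text
time_s: 24.52
eef_pos: [0.5952, -0.0204, 0.0909]
eef_rot: [0.0, -0.026, 1.0, 0.001]
wrist_force: [6.0, 1.1, -4.9]
opening: 0.147
grasp_force: 60.8
```

Run:
```python
from h import *
p,Rm=st(); print(np.degrees(np.arctan2(Rm[1,1],Rm[0,1])),obs()['torque'])
im,d,K,T=cam('top'); im2,_,_,_=cam('scene')
c=px(np.array([.595,-.0205,.08]),K,T); print(c)
P,u,v=pts(d,K,T)
a=im[150:215,215:305,::-1]; b=im2[165:245,180:285,::-1]
cv2.imwrite('pics/fin.png',np.hstack([cv2.resize(a,(400,290),interpolation=cv2.INTER_CUBIC),cv2.resize(b,(400,290),interpolation=cv2.INTER_CUBIC)]))
im,d,K,T=cam('wrist'); cv2.imwrite('pics/w6.png',cv2.resize(im[120:330,150:360,::-1],None,fx=2.5,fy=2.5))
```

```text
t 24.52 p [ 0.5952 -0.0204  0.0909] x [-0.9987 -0.0516 -0.0001] z [ 0.0001  0.0013 -1.    ] F [ 5.9756  1.0991 -4.8892] op 0.147 g 60.8
92.96018529262012 [ 0.3565 -0.9358 -0.0699]
(np.float64(259.38226954836944), np.float64(180.33583843566564))
```

View pics/w6.png

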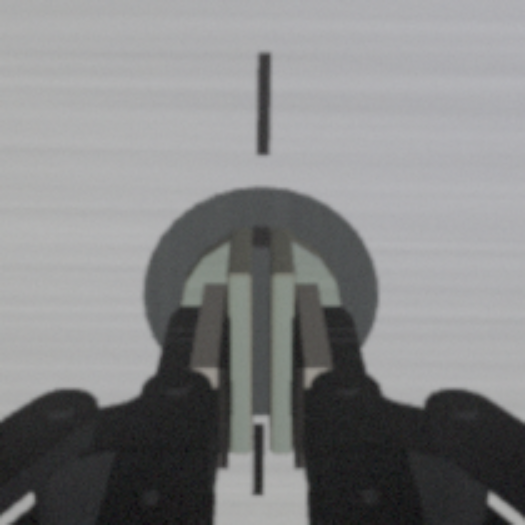

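apply_moves(
  moves=[
    {"jaw":0,"offset":[0,0,0],"rot":[0,0,0.7]},
    {"jaw":0,"offset":[0,0,3],"rot":[0,0,0]},
    {"jaw":0,"offset":[0,0,3],"rot":[0,0,0]},
    {"jaw":0,"offset":[0,0,2],"rot":[0,0,0]},
    {"jaw":0,"offset":[0,0,1],"rot":[0,0,0]},
  ],
)

```text
time_s: 25.3
eef_pos: [0.5952, -0.0204, 0.0837]
eef_rot: [-0.0, -0.02, 1.0, 0.001]
wrist_force: [-2.1, 3.4, 12.1]
opening: 0.15
grasp_force: 62.7
```

```bash
cat > chk.py <<'E'
from h import *
p,Rm=st(); print(np.degrees(np.arctan2(Rm[1,1],Rm[0,1])),obs()['torque'])
im,d,K,T=cam('wrist'); P,u,v=pts(d,K,T)
r=np.hypot(P[:,0]-.595,P[:,1]+.0205); b=(r>.035)&(r<.075)&(P[:,2]>.06)&(P[:,2]<.0815); print('cover z',np.median(P[b,2]))
X=P[:,0]-.595; Y=P[:,1]+.0205
b=(abs(Y)<.09)&(X<-.097)&(X>-.106)&(P[:,2]>.06)&(P[:,2]<.08); print('rim z',np.median(P[b,2]),b.sum())
cv2.imwrite('pics/w7.png',cv2.resize(im[120:330,150:360,::-1],None,fx=2.5,fy=2.5))
E
python3 chk.py
```

```text
t 25.3 p [ 0.5952 -0.0204  0.0837] x [-0.9992 -0.0404  0.    ] z [-0.     0.001 -1.   ] F [-2.0723  3.4113 12.1233] op 0.15 g 62.7
92.3176751063532 [0.637  0.2818 0.0122]
cover z 0.0709271072205157
rim z 0.06995982831673248 6447
```

Nearly home (about 1 mm left); press further.

apply_moves(
  moves=[
    {"jaw":0,"offset":[0,0,1],"rot":[0,0,0]},
    {"jaw":0,"offset":[0,0,1],"rot":[0,0,0]},
    {"jaw":0,"offset":[0,0,0.5],"rot":[0,0,0]},
    {"jaw":0,"offset":[0,0,0],"rot":[0,0,0]},
    {"jaw":0,"offset":[0,0,0],"rot":[0,0,0]},
  ],
)

```text
time_s: 25.98
eef_pos: [0.5953, -0.0204, 0.0827]
eef_rot: [0.0, -0.02, 1.0, 0.0]
wrist_force: [-5.9, 4.1, 20.1]
opening: 0.145
grasp_force: 64.0
```

```bash
python3 chk.py
```

```text
t 25.98 p [ 0.5953 -0.0204  0.0827] x [-0.9992 -0.0406 -0.0002] z [ 0.0001  0.0008 -1.    ] F [-5.9131  4.0763 20.092 ] op 0.145 g 64.0
92.32670506582065 [ 0.7341  0.9721 -0.0082]
cover z 0.06989334305140471
rim z 0.06996035009192797 6555
```

apply_moves(
  moves=[
    {"jaw":0,"offset":[0,0,0.5],"rot":[0,0,0]},
    {"jaw":0,"offset":[0,0,0],"rot":[0,0,0]},
    {"jaw":0,"offset":[0,0,0],"rot":[0,0,0]},
    {"jaw":0,"offset":[0,0,0],"rot":[0,0,0]},
    {"jaw":0,"offset":[0,0,0],"rot":[0,0,0]},
  ],
)

```text
time_s: 26.65
eef_pos: [0.5954, -0.0204, 0.0826]
eef_rot: [0.0, -0.02, 1.0, 0.0]
wrist_force: [-7.4, 4.4, 23.4]
opening: 0.147
grasp_force: 64.5
```

```bash
python3 chk.py
```

```text
t 26.65 p [ 0.5954 -0.0204  0.0826] x [-0.9992 -0.0407 -0.0002] z [ 0.0002  0.0007 -1.    ] F [-7.3793  4.4018 23.4243] op 0.147 g 64.5
92.33080749831001 [ 0.8037  1.2113 -0.0037]
cover z 0.06990775524312112
rim z 0.06996757654264119 6569
```

View pics/w7.png

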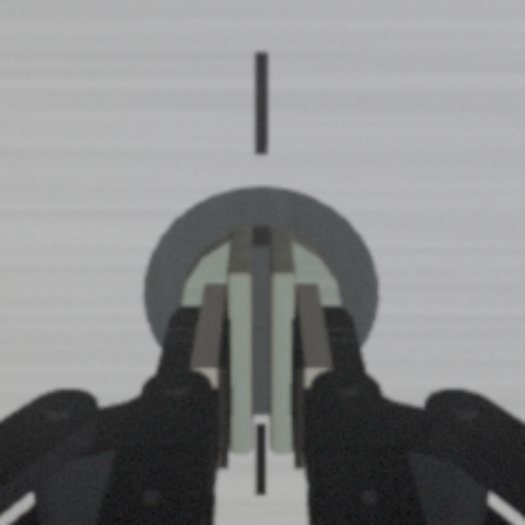

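The slot at column 261 is in line with the marks at (261, 100) and (260, 460). The cover is flush with the rim, so I'm handing in.

```bash
python3 -c "
from bench import ctrl
print(ctrl.hand_in())"
```

```text
the job is handed in; nothing more can be done
None
```

The job is handed in at about 27 s: the joint was traced left to right at 3 cm/s with no sign of contact, the pin is back in its holder, the fastener was turned into line with the marks while the cover was up, and the cover is held flush at about 23 N.

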